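Clip the hook rail into its sprung bracket

TASK

Lift the blue hook rail out of the pale wooden block and slide its two ears down into the slots of the grey bracket, hooks facing the bracket's front, until both spring clips have snapped back over the ears and the rail sits flat on its seat. Press gently: stop as soon as you feel it bottom out, because ramming it damages the bracket. Then let go of it, and leave the snow globe, bell, dinosaur and phone stand alone.

Things in the scene. Friction and masses are not known exactly. Their poses are not given: they have to be found in the camera images.
- rail: Loose hook rail, 0.22 to 0.35 kg: an upright blue plate 140 mm wide (its y), 8 mm thick (its x), 95 mm high (its z). Origin: centre of the plate's underside. At each end an ear of the same 8 mm thickness, 30 mm high from the underside, reaches out to y = +-84 mm. Three chrome hooks at y = -45, 0, 45 mm stand out of its front (+x) to x = 41 mm, between z = 26 and 49 mm.
- grip (a point): Point on the rail to pinch, across its thickness, from above: x = 0, y = 0, z = 78 mm in the rail's frame. The plate is bare above z = 50 mm.
- hook_mid (a point): Tip of the rail's middle hook, at x = 36, y = 0, z = 44 mm in the rail's frame: shows which way the hooks face.
- bracket: Fixed grey metal bracket. Origin: centre of the underside of its base plate (74 x 214 x 8 mm); z up, y from slot to slot, front +x (the side with the brass clip strips). Two uprights at y = +-73 to +-94.5 mm, 92 mm high, topped by flared lips up to 100 mm. Keep the push under 25 N: over 40 N of contact force between rail and bracket damages it.
- slot_l (a point): Centre of the top of the slot in the +y upright: x = 0, y = 79, z = 92 mm in the bracket's frame. The slot, open at the top and inwards, is 10.4 mm wide in x; its outer wall is at y = 86.5 mm. Lips catch an ear up to 4 mm off. At the bottom the ears rest on a rigid brass seat, 14 to 42 mm above the bracket's underside, equal on both sides: no pose tells it, feel for it.
- slot_r (a point): The same for the -y upright (y = -79 mm). As the rail goes down its ears meet the clips with the underside some 55 to 90 mm above the bracket's underside. Pushing past both clips takes some 6 to 15 N in all; the rail's own weight does not do it. In the last 2 mm above the seat the clips snap out over the ears' tops, then the rail meets the seat and the force rises steeply.
- clip_l (a joint): Deflection (m) of the spring clip in the front wall of the slot at +y, a brass leaf sloping 22 degrees: 0 at rest, about 0.002 to 0.005 while an ear is passing it, near 0 again once it has snapped over the ear. Spring rate 1 N/mm, 2 N preload.
- clip_r (a joint): The same for the clip in the slot at -y.
- rest: Fixed pale wooden block 60 x 110 x 36 mm with a groove along its y, 10 mm wide and 24 mm deep, open at both ends, in which the rail stands upright (underside 12 mm above the table). Origin: centre of its underside.
- snow_globe: Bystander: snow globe, 72 mm wide, 90 mm high, on a wooden foot. Origin: centre of its underside.
- bell: Bystander: white ceramic bell standing on its mouth, 68 mm wide, 73 mm high. Origin: centre of its underside.
- dinosaur: Bystander: green plastic dinosaur, 105 mm long, 26 mm wide, 84 mm high. Origin: between its feet.
- phone_stand: Bystander: folding aluminium phone stand with a small lever arm, 85 x 72 mm, 106 mm high. Origin: centre of its underside.
Mind the look-alikes: they are no part of the job. There is more than one size of the rail; the one meant has the size given above.

How it is judged:
By the outcome, as a careful person would: the job done as asked, in the order asked, and still so for the second after the job is handed in, with the robot touching nothing.
It also fails if it takes over 56 s, if anything falls off the work surface, if the arm or the gripper's body presses on something with over 40 N, if the wrist force passes 120 N, or if a joint passes its speed limit or range.

ROBOT

A 6-joint arm with a two-finger parallel gripper is mounted at the origin on the work surface. World frame = base frame: x ahead of the robot, y to its left, z up, the work surface at z = 0. Lengths are in m, angles in degrees, forces in N, time in s.
With the tool pointing down it reaches from about 0.35 to 0.875 m from the base axis. Payload 4.2 kg.
Tool frame: the origin (TCP) lies on the centre line of the jaws, within the pads' length; the fingertips stand 11 mm ahead of it and the grasp point (between the pads) lies 8 mm behind it; z points along the fingers, y is the line along which they close (so a half turn about z gives the same grasp; the last joint's range is limited). The gripper opens to 87 mm and grips with 3 to 60 N. Pads are 19 mm wide; open, the fingers measure 117 mm over their backs; the gripper's body (75 mm by 190 mm) begins 51 mm behind the grasp point.
Start: joints at [-57.376, 22.042, 0.453, 0, -68.411, -14.817], TCP at [0.191, -0.595, 0.234] pointing down, gripper open.
Joint ranges: [-179.83, 179.83], [-69.29, 118.12], [-61.27, 80.66], [-181.25, 117.63], [-171.15, -9.14], [-177.46, 177.46]. Speed limits (degrees/s): [159.86, 159.86, 180, 180, 180, 180].

INTERFACE

Orientations are given as a 3x3 rotation matrix whose columns are the frame's x, y, z axes.
In Python, from station import r gives the robot as it stands.
- The arm moves only by the tool servo_tool, never from a script. Its argument "commands" is a list that holds one entry, the list of rows, each a list of 7 numbers: the closure, from 0 (fully open) to 1 (shut), then the shift along the tool's x, y, z in mm, then the turn, a rotation vector about the tool's x, y, z in rad. In form: [[[claw, x, y, z, ax, ay, az], ...]]. A call has exactly 5 rows; each row is the pose to reach, as a shift and turn from the pose commanded when the call began, along the tool's axes at that moment; what a row does not reach only later rows make up. A row lasts 1/10 s, in which the tool goes at most 50 mm and 8.59 degrees, less where a joint would pass 70% of its speed; a pose out of reach is approached as far as the arm can. A call with a gripper value outside its range is refused whole. The fingers move at their own pace and stop on an object; the grip force is fixed at half the most. Time passes only in rows, so rows that repeat a pose let the fingers close, or fill a call up. It gives the time, the measured TCP pose, the force, the opening and the grip force at its end, in the units of the state.
- r.sense(): the state, without advancing time (a new reading comes with each control period).
- r.capture(name): name is "side" or "top" or "wrist"; returns a dict with "pixels" (400x640x3 uint8, red, green, blue), "camera_matrix" (3x3 intrinsics, pixels), "dist" ([k1, k2, p1, p2, k3] as OpenCV has them; the pictures are not rectified), "R" (3x3) and "t" (3): a world point X has camera coordinates R X + t. Camera axes: x right, y down, z forward; pixel columns grow to the right and rows downward; lengths in m; the calibration is good to about 2 mm. A picture is of the moment at which its call begins. There is no depth.
- r.finish_job(): hands the job in; it is judged then, once.
The state is a dict: "time_s": time; "joints": joint angles; "joint_velocities": joint speeds; "effort": joint torques, N m; "tcp_pos": TCP position; "ee_rot": TCP orientation; "wrist_force": force on the tool from outside, world axes, zero at the start; "moment": the same for the moment, N m; "gripper_width": opening from 0.0 (shut) to 1.0 (fully open); "gripper_force": force on a finger pad.
Only numpy, scipy, OpenCV 4.12 (cv2) and the standard library are available. Lean on these libraries where they do the work, as an engineer would, in place of code of your own. Each camera call takes 0.05 s, during which the arm holds its last target. There are 200 camera calls.

## Working session

There is one attempt and no reset: what is moved stays moved. The work goes in short steps, Python scripts to look and compute and a tool call to move; the robot and the scene stay as the last step left them, time stands still between calls to the robot, and variables do not carry over. Pictures are saved under pics/ and viewed, at most 10 in all, crops included, and the job is handed in when it is done.

Besides the shell and the picture viewer there is one more tool, called as name(argument=value, ...), one argument or row to a line, values as JSON. servo_tool: Moves the arm, as the interface text tells. Its arguments: {"type":"object","properties":{"commands":{"type":"array","items":{"type":"array","items":{"type":"array","items":{"type":"number"}}}}},"required":["commands"]}

```bash
mkdir -p pics; python3 - <<'E'
from station import r
import cv2,pickle
s=r.sense();print({k:s[k] for k in ('time_s','tcp_pos','ee_rot','gripper_width','wrist_force')})
for n in('side','top'):
    c=r.capture(n);pickle.dump(c,open(f'{n}0.pkl','wb'));cv2.imwrite(f'pics/{n}0.png',c['pixels'][:,:,::-1])
E
```

```text
{'time_s': 0.0, 'tcp_pos': array([ 0.19100286, -0.59447998,  0.23244955]), 'ee_rot': array([[-9.52129913e-01, -3.05692835e-01, -7.20834118e-04],
       [-3.05693679e-01,  9.52127702e-01,  2.05267221e-03],
       [ 5.88389460e-05,  2.17476504e-03, -9.99997633e-01]]), 'gripper_width': 1.0006208338688136, 'wrist_force': array([ 0.53292129,  0.00680227, -0.96916699])}
```

View pics/side0.png

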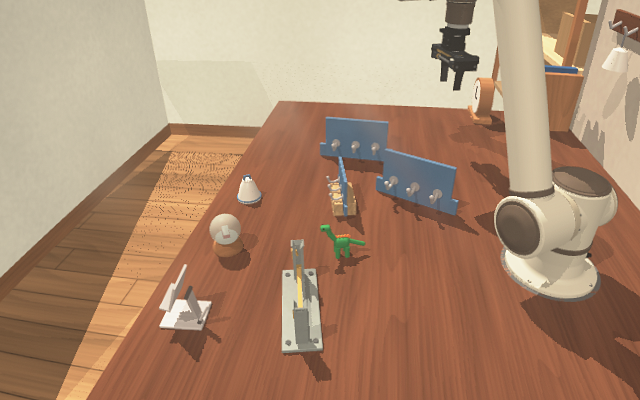

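View pics/top0.png

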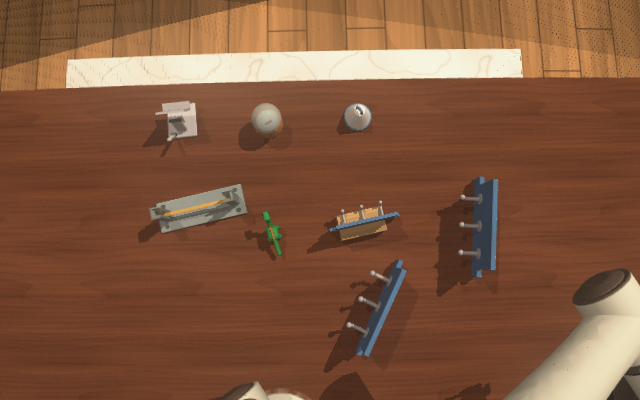

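Top view: the rail in the block is at about (363,221), its hooks pointing up in the image. The bracket is at (198,208), with the dinosaur between them at (273,232). The two other blue rails are decoys. I'll zoom in on both parts to get their features.

```bash
cat > h.py <<'E'
import numpy as np,cv2,pickle
def ray(c,uv):
    p=cv2.undistortPoints(np.array([[uv]],float),np.array(c['camera_matrix']),np.array(c['dist']))[0,0]
    R=np.array(c['R']);t=np.array(c['t']);return -R.T@t,R.T@np.array([p[0],p[1],1.])
def onz(c,uv,z):
    o,d=ray(c,uv);return o+d*(z-o[2])/d[2]
def proj(c,X):
    R=np.array(c['R']);return cv2.projectPoints(np.array(X,float).reshape(-1,3),cv2.Rodrigues(R)[0],np.array(c['t'],float),np.array(c['camera_matrix']),np.array(c['dist']))[0][:,0]
def load(n): return pickle.load(open(n+'.pkl','rb'))
E
python3 - <<'E'
from h import *
c=load('top0')
print('cam',-np.array(c['R']).T@c['t'])
im=c['pixels'][:,:,::-1]
a=cv2.resize(im[175:240,140:260],None,fx=6,fy=6,interpolation=cv2.INTER_CUBIC)
b=cv2.resize(im[190:255,310:430],None,fx=6,fy=6,interpolation=cv2.INTER_CUBIC)
a=cv2.resize(a,(720,300));b=cv2.resize(b,(720,300))
a=cv2.resize(im[180:235,140:260],(720,330),interpolation=cv2.INTER_CUBIC)[:300]
b=cv2.resize(im[195:245,310:430],(720,300),interpolation=cv2.INTER_CUBIC)
cv2.imwrite('pics/crop1.png',np.vstack([a,b]))
for n,uv,z in(('railc',(364,221),.107),('earL',(331,231),.042),('earR',(399,214),.042),('brk',(198,208),.008),('dino',(273,232),.04),('bell',(358,117),0.03),('globe',(267,120),.04)):print(n,onz(c,uv,z).round(4))
E
```

```text
cam [ 0.4284323  -0.10648803  1.16800095]
railc [ 0.4935 -0.2     0.107 ]
earL [ 0.4758 -0.1281  0.042 ]
earR [ 0.5122 -0.2884  0.042 ]
brk [0.5392 0.1927 0.008 ]
dino [0.4762 0.0075 0.04  ]
bell [ 0.7507 -0.2001  0.03  ]
globe [0.7451 0.0196 0.04  ]
```

View pics/crop1.png

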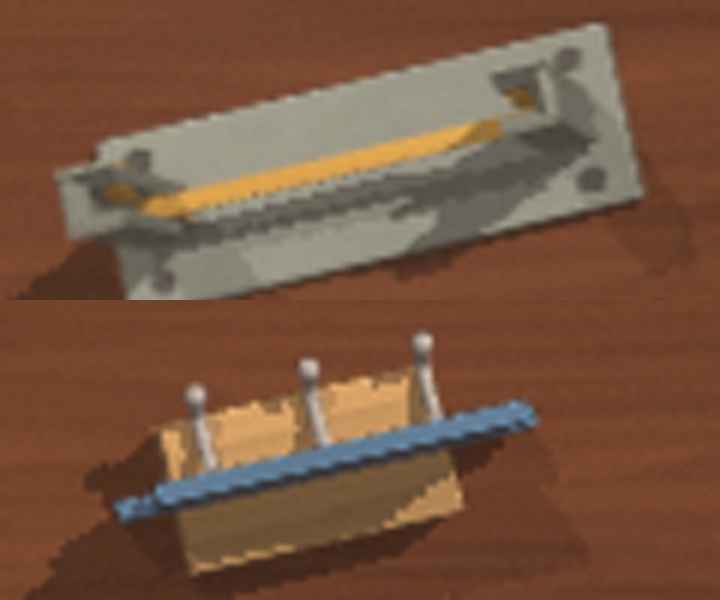

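```bash
python3 - <<'E'
from h import *
c=load('side0');im=c['pixels'][:,:,::-1]
print('cam',-np.array(c['R']).T@c['t'])
cv2.imwrite('pics/crop2.png',cv2.resize(im[230:360,260:345],None,fx=4.6,fy=4.6,interpolation=cv2.INTER_CUBIC))
t=load('top0');p=t['pixels']
# rail: blue contour near the block in top view
hsv=cv2.cvtColor(p,cv2.COLOR_RGB2HSV)
m=cv2.inRange(hsv,(98,70,60),(120,255,255));roi=np.zeros_like(m);roi[195:245,310:430]=m[195:245,310:430]
q=cv2.findNonZero(roi)[:,0].astype(float);print('railmask',q.min(0),q.max(0),cv2.minAreaRect(q.astype(np.float32)))
# bracket base: corners guess refine from crop coords
for u,v in((100,145),(605,25),(640,195)):
    print(onz(t,(140+u/6,180+v/6),.008).round(4))
E
```

```text
cam [0.40893474 0.76158688 0.63812052]
railmask [330. 212.] [398. 230.] ((363.88201904296875, 220.98878479003906), (3.6727044582366943, 70.0811996459961), 77.00537872314453)
[0.5505 0.295  0.008 ]
[0.5953 0.088  0.008 ]
[0.5259 0.074  0.008 ]
```

View pics/crop2.png

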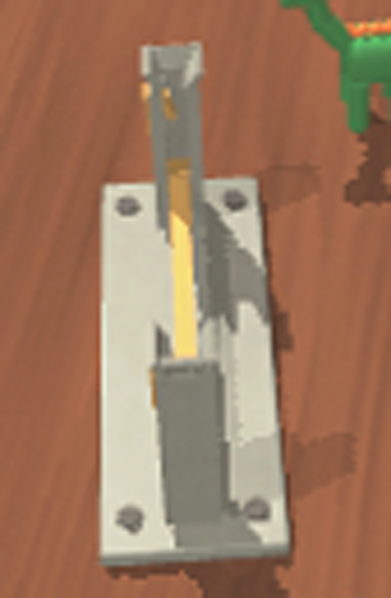

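The side crop shows the brass clip strips on the left (+x) side of both uprights, so the bracket's front faces world +x. Its yaw is about 12°. The rail's hooks also face +x at about 13° yaw, so no half turn is needed. Next I'll hover over the rail.

servo_tool(
  commands=[
    [[0,-40,27,0,0,0,-0.145],[0,-80,54,0,0,0,-0.29],[0,-120,81,0,0,0,-0.435],[0,-160,108,0,0,0,-0.58],[0,-200,135,0,0,0,-0.725]],
  ],
)

```text
time_s: 0.6
tcp_pos: [0.3409, -0.4035, 0.2332]
ee_rot: [[-0.505, -0.863, -0.0], [-0.863, 0.505, 0.0], [-0.0, 0.001, -1.0]]
wrist_force: [1.0, -0.7, -0.2]
gripper_width: 0.999
gripper_force: 0.0
```

```bash
cat >> h.py <<'E'
def rel(s,p,yaw):
    "tool-frame mm shift and az to put TCP at p with tool y at world yaw (deg)"
    R=np.array(s['ee_rot']);d=R.T@(np.array(p)-s['tcp_pos'])*1000
    cy=np.radians(yaw);T=np.column_stack([np.cross([np.cos(cy),np.sin(cy),0],[0,0,-1]),[np.cos(cy),np.sin(cy),0],[0,0,-1]])
    return d.round(1),cv2.Rodrigues(R.T@T)[0].ravel().round(3)
E
python3 - <<'E'
from h import *
from station import r
s=r.sense();print(s['time_s'],s['tcp_pos'],s['joints'],rel(s,[.494,-.206,.232],192.8))
E
```

```text
0.6 [ 0.34092076 -0.40354732  0.23321396] [-3.22071738e+01  1.26534325e+01 -1.30704570e+01 -1.13283987e-02
 -6.43113747e+01  1.88175102e+00] (array([-247.8,  -32.4,    1.2]), array([ 0.001,  0.   , -0.753]))
```

servo_tool(
  commands=[
    [[0,-48,-6,0,0,0,-0.15],[0,-96,-12,0,0,0,-0.3],[0,-144,-18,0,0,0,-0.45],[0,-192,-24,0,0,0,-0.6],[0,-240,-31,0,0,0,-0.745]],
  ],
)

```text
time_s: 1.1
tcp_pos: [0.4899, -0.2127, 0.2334]
ee_rot: [[0.215, -0.977, -0.0], [-0.977, -0.215, 0.0], [-0.0, 0.0, -1.0]]
wrist_force: [1.1, -0.2, 0.6]
gripper_width: 0.998
gripper_force: 0.0
```

```bash
python3 - <<'E'
from h import *
from station import r
c=r.capture('wrist');s=r.sense();pickle.dump(c,open('w1.pkl','wb'));cv2.imwrite('pics/w1.png',c['pixels'][:,:,::-1])
print(s['time_s'],s['tcp_pos'],s['joints'],rel(s,[.494,-.206,.232],192.8),-np.array(c['R']).T@c['t'])
E
```

```text
1.15 [ 0.49437408 -0.20892058  0.23323998] [-5.61480981e+00  1.33913894e+01 -1.20656289e+01 -5.40559371e-02
 -6.43821607e+01  1.85986401e+01] (array([-2.9, -0.3,  1.2]), array([-0.003, -0.   ,  0.003])) [ 0.50514264 -0.28494801  0.38431616]
```

View pics/w1.png

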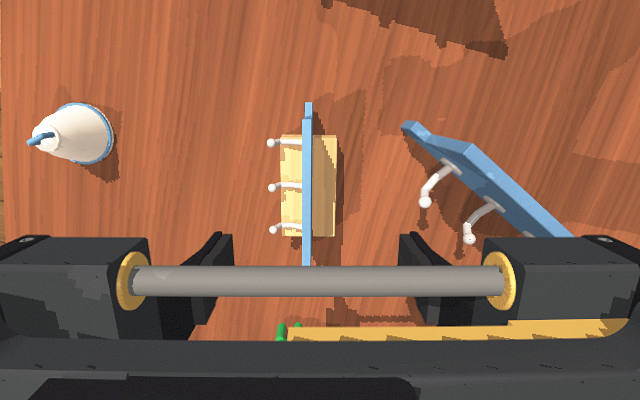

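The rail is seen nearly edge-on: the plate's top face is at columns 303-311, its far end at row ~117, the ear tip at row ~102, and the hook balls at column 272.

```bash
python3 - <<'E'
from h import *
c=load('w1');hsv=cv2.cvtColor(c['pixels'],cv2.COLOR_RGB2HSV)
m=cv2.inRange(hsv,(95,60,60),(125,255,255));m[:,:295]=0;m[:,320:]=0
for y in range(98,268,6):
    x=np.flatnonzero(m[y]);print(y,x.min() if len(x) else None,x.max() if len(x) else None,end='; ')
print()
for uv,z in(((308,102),.042),((307,117.5),.107),((307,260),.107),((272,142),.058),((272,187),.058),((272,229),.058)):print(uv,onz(c,uv,z).round(4))
E
```

```text
98 None None; 104 305 312; 110 305 312; 116 305 312; 122 302 312; 128 302 312; 134 302 312; 140 302 311; 146 302 311; 152 302 311; 158 302 311; 164 302 311; 170 302 311; 176 302 311; 182 302 311; 188 302 311; 194 302 311; 200 302 311; 206 302 311; 212 302 311; 218 302 311; 224 302 311; 230 302 311; 236 302 311; 242 302 311; 248 302 310; 254 302 310; 260 302 310; 266 None None; 
(308, 102) [ 0.5135 -0.2889  0.042 ]
(307, 117.5) [ 0.5102 -0.2762  0.107 ]
(307, 260) [ 0.4839 -0.1531  0.107 ]
(272, 142) [ 0.5394 -0.2447  0.058 ]
(272, 187) [ 0.5312 -0.2006  0.058 ]
(272, 229) [ 0.5231 -0.1564  0.058 ]
```

```bash
python3 - <<'E'
from h import *
from station import r
s=r.sense();print(rel(s,[.4958,-.2075,.082],192.1))
E
```

```text
(array([ -1.1,  -1.3, 151.2]), array([-0.003, -0.   ,  0.015]))
```

servo_tool(
  commands=[
    [[0,-1,-1,35,0,0,0.015],[0,-1,-1,75,0,0,0.015],[0,-1,-1,115,0,0,0.015],[0,-1,-1,140,0,0,0.015],[0,-1,-1,151,0,0,0.015]],
  ],
)

```text
time_s: 1.65
tcp_pos: [0.488, -0.2131, 0.0796]
ee_rot: [[0.193, -0.981, -0.006], [-0.981, -0.193, 0.001], [-0.002, 0.006, -1.0]]
wrist_force: [-0.5, 0.6, -0.6]
gripper_width: 0.999
gripper_force: 0.0
```

servo_tool(
  commands=[
    [[1,0,0,0,0,0,0],[1,0,0,0,0,0,0],[1,0,0,0,0,0,0],[1,0,0,0,0,0,0],[1,0,0,0,0,0,0]],
  ],
)

```text
time_s: 2.15
tcp_pos: [0.4906, -0.2136, 0.0836]
ee_rot: [[0.194, -0.981, 0.002], [-0.981, -0.194, -0.0], [0.001, -0.002, -1.0]]
wrist_force: [-0.8, -0.4, 0.1]
gripper_width: 0.632
gripper_force: 0.0
```

servo_tool(
  commands=[
    [[1,0,0,0,0,0,0],[1,0,0,0,0,0,0],[1,0,0,0,0,0,0],[1,0,0,0,0,0,0],[1,0,0,0,0,0,0]],
  ],
)

```text
time_s: 2.65
tcp_pos: [0.4905, -0.2135, 0.0827]
ee_rot: [[0.194, -0.981, 0.001], [-0.981, -0.194, -0.0], [0.0, -0.001, -1.0]]
wrist_force: [0.9, 0.3, 0.2]
gripper_width: 0.171
gripper_force: 0.4
```

The hand settled about 6 mm off target, because I had planned from a reading taken before it had stopped. I'll open slightly, recentre and close again.

servo_tool(
  commands=[
    [[0.6,0,0,0,0,0,0],[0.6,-3,-3,0,0,0,-0.008],[0.6,-5,-6,0,0,0,-0.016],[0.6,-5,-6,0,0,0,-0.016],[0.6,-5,-6,0,0,0,-0.016]],
  ],
)

```text
time_s: 3.15
tcp_pos: [0.4951, -0.2072, 0.0825]
ee_rot: [[0.21, -0.978, -0.0], [-0.978, -0.21, 0.0], [-0.0, 0.0, -1.0]]
wrist_force: [-0.5, -0.4, -1.2]
gripper_width: 0.397
gripper_force: 0.0
```

servo_tool(
  commands=[
    [[1,0,0,0,0,0,0],[1,0,0,0,0,0,0],[1,0,0,0,0,0,0],[1,0,0,0,0,0,0],[1,0,0,0,0,0,0]],
  ],
)

```text
time_s: 3.65
tcp_pos: [0.4956, -0.2074, 0.0826]
ee_rot: [[0.209, -0.978, 0.002], [-0.978, -0.209, 0.0], [0.0, -0.002, -1.0]]
wrist_force: [1.2, 0.1, -1.2]
gripper_width: 0.09
gripper_force: 29.9
```

servo_tool(
  commands=[
    [[1,0,0,0,0,0,0],[1,0,0,0,0,0,0],[1,0,0,0,0,0,0],[1,0,0,0,0,0,0],[1,0,0,0,0,0,0]],
  ],
)

```text
time_s: 4.15
tcp_pos: [0.4955, -0.2074, 0.0826]
ee_rot: [[0.209, -0.978, 0.001], [-0.978, -0.209, -0.0], [0.0, -0.001, -1.0]]
wrist_force: [2.8, 0.8, -2.4]
gripper_width: 0.089
gripper_force: 29.9
```

Gripped: the opening is 8 mm at 30 N. Lifting.

servo_tool(
  commands=[
    [[1,0,0,-10,0,0,0],[1,0,0,-40,0,0,0],[1,0,0,-80,0,0,0],[1,0,0,-120,0,0,0],[1,0,0,-140,0,0,0]],
  ],
)

```text
time_s: 4.65
tcp_pos: [0.4945, -0.2078, 0.2261]
ee_rot: [[0.21, -0.978, 0.002], [-0.978, -0.21, -0.001], [0.001, -0.001, -1.0]]
wrist_force: [0.9, -0.5, -3.6]
gripper_width: 0.093
gripper_force: 30.0
```

```bash
python3 - <<'E'
from h import *
from station import r
s=r.sense();print(s['tcp_pos'],s['wrist_force'],s['gripper_width'],rel(s,[.516,.265,.222],192.2))
t=load('top0')
p=t['pixels'];hsv=cv2.cvtColor(p,cv2.COLOR_RGB2HSV)
m=cv2.inRange(hsv,(0,0,90),(179,70,255));m[:175]=0;m[240:]=0;m[:,:140]=0;m[:,255:]=0
m=cv2.morphologyEx(m,cv2.MORPH_CLOSE,np.ones((5,5)))
cs=max(cv2.findContours(m,0,1)[0],key=cv2.contourArea)
# hull points projected to base-top plane, reduced to rectangle
q=np.array([onz(t,tuple(map(float,x)),.008)[:2]*1000 for x in cs[:,0]],np.float32)
print(cv2.minAreaRect(q), cv2.approxPolyDP(cv2.convexHull(cs),3,True)[:,0].tolist())
E
```

```text
[ 0.49454863 -0.20779307  0.22612494] [ 0.8772541  -0.46150473 -3.60575564] 0.0927275476479516 (array([-457.8, -120.2,    3.6]), array([-0.001, -0.001, -0.001]))
((537.3517456054688, 194.65036010742188), (73.5113296508789, 232.08836364746094), 12.461448669433594) [[241, 186], [246, 212], [165, 232], [151, 218], [149, 209], [158, 203]]
```

servo_tool(
  commands=[
    [[1,-40,-10,0,0,0,0],[1,-85,-22,0,0,0,0],[1,-130,-34,0,0,0,0],[1,-175,-46,0,0,0,0],[1,-220,-58,0,0,0,0]],
  ],
)

```text
time_s: 5.15
tcp_pos: [0.5034, 0.0208, 0.2222]
ee_rot: [[0.209, -0.978, -0.004], [-0.978, -0.209, -0.001], [0.0, 0.005, -1.0]]
wrist_force: [0.3, -0.1, -1.5]
gripper_width: 0.087
gripper_force: 30.0
```

servo_tool(
  commands=[
    [[1,-45,-12,0,0,0,0],[1,-90,-24,0,0,0,0],[1,-135,-36,0,0,0,0],[1,-180,-48,0,0,0,0],[1,-225,-58,0,0,0,0]],
  ],
)

```text
time_s: 5.65
tcp_pos: [0.5135, 0.2525, 0.222]
ee_rot: [[0.21, -0.978, -0.004], [-0.978, -0.21, -0.003], [0.002, 0.004, -1.0]]
wrist_force: [1.3, -0.1, -2.5]
gripper_width: 0.089
gripper_force: 30.0
```

servo_tool(
  commands=[
    [[1,0,0,0,0,0,0],[1,0,0,0,0,0,0],[1,0,0,0,0,0,0],[1,0,0,0,0,0,0],[1,0,0,0,0,0,0]],
  ],
)

```text
time_s: 6.15
tcp_pos: [0.5152, 0.2507, 0.2227]
ee_rot: [[0.208, -0.978, -0.0], [-0.978, -0.208, -0.0], [0.0, 0.0, -1.0]]
wrist_force: [-0.3, -0.2, -1.8]
gripper_width: 0.087
gripper_force: 30.0
```

```bash
python3 - <<'E'
from h import *
from station import r
c=r.capture('wrist');s=r.sense();pickle.dump(c,open('w2.pkl','wb'));cv2.imwrite('pics/w2.png',c['pixels'][:,:,::-1])
print(s['time_s'],s['tcp_pos'],s['ee_rot'],s['wrist_force'],rel(s,[.539,.186,.222],192.4),-np.array(c['R']).T@c['t'])
E
```

```text
6.2 [0.51522453 0.2509049  0.22276122] [[ 2.08091612e-01 -9.78109321e-01 -1.92795108e-04]
 [-9.78109335e-01 -2.08091586e-01 -1.45428932e-04]
 [ 1.02126354e-04  2.18837235e-04 -9.99999971e-01]] [-0.61191857  0.31635385 -3.35163568] (array([68.4, -9.7,  0.8]), array([ 0.   , -0.   , -0.007])) [0.52990762 0.1784621  0.37367914]
```

View pics/w2.png

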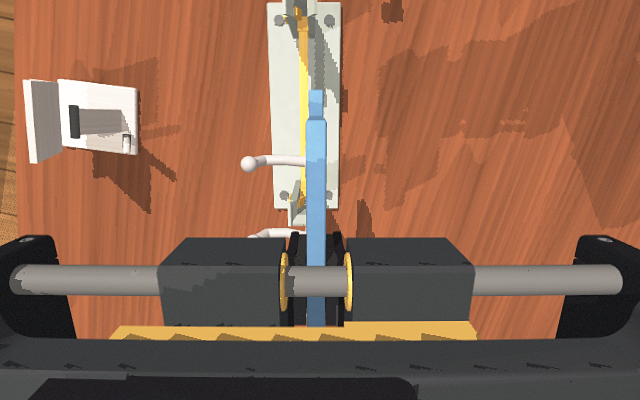

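The bracket's base plate is fully visible, from columns 268-341 and rows 2-210, with uprights at its top and bottom ends. The held rail is at columns 307-326. I'll fit the plate's edges.

```bash
python3 - <<'E'
from h import *
c=load('w2');g=cv2.cvtColor(c['pixels'],cv2.COLOR_RGB2HSV)
m=(g[:,:,1]<75)&(g[:,:,2]>60)
L=[];R=[]
for y in range(20,200,6):
    x=np.flatnonzero(m[y,258:300]);
    if len(x):L.append((258+x[0]-.5,y))
    x=np.flatnonzero(m[y,325:352])
    if len(x):R.append((325+x[-1]+.5,y))
def fit(P):
    W=np.array([onz(c,p,.008)[:2] for p in P],np.float32);v=cv2.fitLine(W,cv2.DIST_HUBER,0,.001,.001).ravel();W2=W-v[2:];return v,np.abs(W2@[-v[1],v[0]]).max()
for P in(L,R):
    v,e=fit(P);print(len(P),v,np.degrees(np.arctan2(-v[0],v[1])),e)
for x in(275,280,285,330,336):
    q=np.flatnonzero(m[150:230,x]);q0=np.flatnonzero(m[:30,x]);print(x,150+q.max(),q0.min(),onz(c,(x,150.5+q.max()),.008),onz(c,(x,q0.min()-.5),.008))
E
```

```text
30 [ 0.21315233 -0.97701895  0.5801938   0.17447871] -167.69284 0.016027838
30 [ 0.21289435 -0.9770752   0.51023084  0.14990185] -167.70798 0.0006346996
275 229 2 [0.54744041 0.32201158 0.008     ] [0.59028872 0.08679522 0.008     ]
280 229 2 [0.54173123 0.32078754 0.008     ] [0.58545584 0.0857801  0.008     ]
285 229 0 [0.53602354 0.31956433 0.008     ] [0.58096329 0.08300117 0.008     ]
330 208 2 [0.49032803 0.28361509 0.008     ] [0.53719198 0.0755048  0.008     ]
336 208 2 [0.48360251 0.28217809 0.008     ] [0.53140347 0.07425562 0.008     ]
```

```bash
python3 - <<'E'
from h import *
c=load('w2');hsv=cv2.cvtColor(c['pixels'],cv2.COLOR_RGB2HSV)
m=cv2.inRange(hsv,(95,60,60),(125,255,255));m[:,:295]=0;m[:,335:]=0
for y in(90,93,100,106,112,117,119,122,130,170,220,230):
    x=np.flatnonzero(m[y]);print(y,x.min() if len(x) else None,x.max() if len(x) else None,end='; ')
rows=np.flatnonzero(m.any(1));print(rows.min())
ux=np.array([.977,.213]);uy=np.array([-.213,.977])
tcp=np.array([.5152,.2509])
f=lambda n,uv,z:print(n,(np.array([ux,uy])@(onz(c,uv,z)[:2]-tcp)*1000).round(1))
def mid(y):x=np.flatnonzero(m[y]);return (x.min()+x.max())/2
f('ear',(mid(100),100),.182);f('ear2',(mid(112),112),.182);f('ear end',(mid(100),rows.min()-.5),.182)
for y in(125,140,200,230):f('top',(mid(y),y),.247)
E
```

```text
90 309 322; 93 309 322; 100 309 322; 106 309 322; 112 309 322; 117 309 322; 119 308 324; 122 306 326; 130 306 325; 170 306 325; 220 307 325; 230 307 325; 90
ear [ -1.1 -78.3]
ear2 [ -1.1 -71.8]
ear end [ -1.2 -83.8]
top [ -1.3 -67.8]
top [ -1.  -62.3]
top [ -1.  -38.9]
top [ -1.1 -26.3]
```

servo_tool(
  commands=[
    [[1,20,-3,0,0,0,0],[1,45,-8,0,0,0,0],[1,62,-11,0,0,0,-0.003],[1,70,-11.5,0,0,0,-0.003],[1,70,-11.5,0,0,0,-0.003]],
  ],
)

```text
time_s: 6.7
tcp_pos: [0.5412, 0.1848, 0.2226]
ee_rot: [[0.21, -0.978, -0.0], [-0.978, -0.21, 0.0], [-0.0, 0.0, -1.0]]
wrist_force: [-0.5, -0.1, -1.6]
gripper_width: 0.095
gripper_force: 30.0
```

servo_tool(
  commands=[
    [[1,0,0,10,0,0,0],[1,0,0,25,0,0,0],[1,0,0,36,0,0,0],[1,0,0,40,0,0,0],[1,0,0,40,0,0,0]],
  ],
)

```text
time_s: 7.2
tcp_pos: [0.5407, 0.1862, 0.1816]
ee_rot: [[0.213, -0.977, -0.002], [-0.977, -0.213, -0.001], [0.001, 0.002, -1.0]]
wrist_force: [0.8, -0.3, -2.8]
gripper_width: 0.084
gripper_force: 30.0
```

```bash
python3 - <<'E'
from h import *
from station import r
s=r.sense()
ux=np.array([.977,.213]);uy=np.array([-.213,.977])
p=s['tcp_pos'];print(s['time_s'],p,'d ux,uy mm',(np.array([ux,uy])@p[:2]-[.5683,.0657])*1000,s['wrist_force'],s['moment'],s['ee_rot'])
c=r.capture('side');im=c['pixels'][:,:,::-1]
q=proj(c,[.54,.185,.12])[0].astype(int);x,y=q;print(q)
cv2.imwrite('pics/s3.png',cv2.resize(im[max(0,y-75):y+75,x-75:x+75],None,fx=4,fy=4,interpolation=cv2.INTER_CUBIC))
E
```

```text
7.2 [0.54069824 0.18618995 0.18159216] d ux,uy mm [-0.37935615  1.03886002] [ 0.79026411 -0.32479808 -2.78161473] [ 0.02161478  0.10520321 -0.0148629 ] [[ 2.13076592e-01 -9.77034323e-01 -1.51595444e-03]
 [-9.77035230e-01 -2.13075125e-01 -1.07285653e-03]
 [ 7.25205468e-04  1.70974151e-03 -9.99998275e-01]]
[297 261]
```

View pics/s3.png

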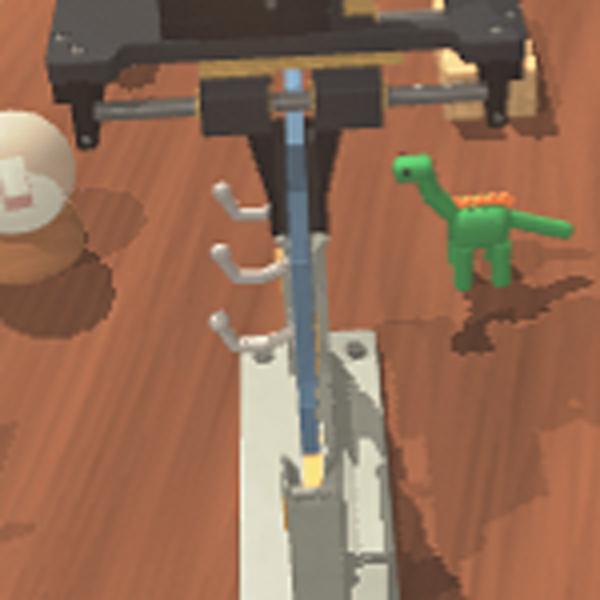

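The rail is aligned: its near ear is at (310,450) in the crop, right over the slot mouth. Now I'll lower it carefully.

servo_tool(
  commands=[
    [[1,0.5,0,3,0,0,0],[1,1,0,6,0,0,0],[1,1,0,9,0,0,0],[1,1,0,12,0,0,0],[1,1,0,14,0,0,0]],
  ],
)

```text
time_s: 7.75
tcp_pos: [0.5412, 0.1849, 0.1682]
ee_rot: [[0.212, -0.977, -0.0], [-0.977, -0.212, -0.0], [0.0, 0.0, -1.0]]
wrist_force: [0.2, 0.1, -3.0]
gripper_width: 0.089
gripper_force: 30.0
```

servo_tool(
  commands=[
    [[1,0,0,2,0,0,0],[1,0,0,4,0,0,0],[1,0,0,6,0,0,0],[1,0,0,8,0,0,0],[1,0,0,8,0,0,0]],
  ],
)

```text
time_s: 8.25
tcp_pos: [0.5411, 0.1849, 0.1602]
ee_rot: [[0.212, -0.977, -0.001], [-0.977, -0.212, -0.0], [0.0, 0.001, -1.0]]
wrist_force: [-0.4, -0.6, -2.8]
gripper_width: 0.089
gripper_force: 30.0
```

servo_tool(
  commands=[
    [[1,0,0,2,0,0,0],[1,0,0,4,0,0,0],[1,0,0,6,0,0,0],[1,0,0,8,0,0,0],[1,0,0,8,0,0,0]],
  ],
)

```text
time_s: 8.75
tcp_pos: [0.5409, 0.1847, 0.1521]
ee_rot: [[0.212, -0.977, -0.001], [-0.977, -0.212, -0.001], [0.0, 0.001, -1.0]]
wrist_force: [-0.3, -0.0, -2.5]
gripper_width: 0.088
gripper_force: 30.0
```

servo_tool(
  commands=[
    [[1,0,0,2,0,0,0],[1,0,0,4,0,0,0],[1,0,0,6,0,0,0],[1,0,0,8,0,0,0],[1,0,0,8,0,0,0]],
  ],
)

```text
time_s: 9.25
tcp_pos: [0.5405, 0.1845, 0.1447]
ee_rot: [[0.212, -0.977, -0.002], [-0.977, -0.212, -0.001], [0.001, 0.002, -1.0]]
wrist_force: [-4.8, -1.7, 3.3]
gripper_width: 0.091
gripper_force: 30.1
```

servo_tool(
  commands=[
    [[1,0,0,2,0,0,0],[1,0,0,4,0,0,0],[1,0,0,6,0,0,0],[1,0,0,8,0,0,0],[1,0,0,8,0,0,0]],
  ],
)

```text
time_s: 9.75
tcp_pos: [0.5404, 0.1845, 0.1363]
ee_rot: [[0.212, -0.977, -0.002], [-0.977, -0.212, -0.001], [0.001, 0.002, -1.0]]
wrist_force: [-4.8, -1.2, 1.3]
gripper_width: 0.093
gripper_force: 30.1
```

servo_tool(
  commands=[
    [[1,0,0,2,0,0,0],[1,0,0,4,0,0,0],[1,0,0,6,0,0,0],[1,0,0,8,0,0,0],[1,0,0,8,0,0,0]],
  ],
)

```text
time_s: 10.25
tcp_pos: [0.5404, 0.1845, 0.1281]
ee_rot: [[0.212, -0.977, -0.002], [-0.977, -0.212, -0.001], [0.001, 0.002, -1.0]]
wrist_force: [-4.6, -1.5, 1.7]
gripper_width: 0.085
gripper_force: 30.0
```

servo_tool(
  commands=[
    [[1,0,0,2,0,0,0],[1,0,0,4,0,0,0],[1,0,0,6,0,0,0],[1,0,0,8,0,0,0],[1,0,0,10,0,0,0]],
  ],
)

```text
time_s: 10.75
tcp_pos: [0.5404, 0.1845, 0.1185]
ee_rot: [[0.212, -0.977, -0.002], [-0.977, -0.212, -0.001], [0.001, 0.002, -1.0]]
wrist_force: [-6.2, -0.8, 4.3]
gripper_width: 0.091
gripper_force: 30.0
```

servo_tool(
  commands=[
    [[1,0,0,0.5,0,0,0],[1,0,0,1,0,0,0],[1,0,0,1.5,0,0,0],[1,0,0,2,0,0,0],[1,0,0,2,0,0,0]],
  ],
)

```text
time_s: 11.25
tcp_pos: [0.5403, 0.1844, 0.1164]
ee_rot: [[0.212, -0.977, -0.002], [-0.977, -0.212, -0.001], [0.001, 0.002, -1.0]]
wrist_force: [-6.2, -2.1, 3.3]
gripper_width: 0.096
gripper_force: 30.0
```

servo_tool(
  commands=[
    [[1,0,0,0.5,0,0,0],[1,0,0,1,0,0,0],[1,0,0,1.5,0,0,0],[1,0,0,2,0,0,0],[1,0,0,2,0,0,0]],
  ],
)

```text
time_s: 11.75
tcp_pos: [0.5403, 0.1844, 0.1144]
ee_rot: [[0.212, -0.977, -0.002], [-0.977, -0.212, -0.001], [0.001, 0.003, -1.0]]
wrist_force: [-6.1, -0.5, 2.6]
gripper_width: 0.089
gripper_force: 30.0
```

servo_tool(
  commands=[
    [[1,0,0,0.5,0,0,0],[1,0,0,1,0,0,0],[1,0,0,1.5,0,0,0],[1,0,0,2,0,0,0],[1,0,0,2,0,0,0]],
  ],
)

```text
time_s: 12.25
tcp_pos: [0.542, 0.1854, 0.112]
ee_rot: [[0.212, -0.977, 0.001], [-0.977, -0.212, 0.001], [-0.001, -0.001, -1.0]]
wrist_force: [0.0, -0.4, -4.3]
gripper_width: 0.091
gripper_force: 30.0
```

The sideways force has vanished, so the clips have snapped. The seat should be within 2 mm.

servo_tool(
  commands=[
    [[1,0,0,0.2,0,0,0],[1,0,0,0.4,0,0,0],[1,0,0,0.6,0,0,0],[1,0,0,0.8,0,0,0],[1,0,0,0.8,0,0,0]],
  ],
)

```text
time_s: 12.75
tcp_pos: [0.5417, 0.1853, 0.1119]
ee_rot: [[0.213, -0.977, 0.001], [-0.977, -0.213, 0.001], [-0.0, -0.001, -1.0]]
wrist_force: [0.7, -0.5, -4.5]
gripper_width: 0.092
gripper_force: 30.0
```

servo_tool(
  commands=[
    [[1,0,0,0.2,0,0,0],[1,0,0,0.4,0,0,0],[1,0,0,0.6,0,0,0],[1,0,0,0.8,0,0,0],[1,0,0,0.8,0,0,0]],
  ],
)

```text
time_s: 13.25
tcp_pos: [0.5414, 0.1849, 0.1111]
ee_rot: [[0.212, -0.977, 0.0], [-0.977, -0.212, -0.0], [0.0, -0.0, -1.0]]
wrist_force: [1.0, -0.4, -1.2]
gripper_width: 0.087
gripper_force: 30.0
```

servo_tool(
  commands=[
    [[1,0,0,0.2,0,0,0],[1,0,0,0.4,0,0,0],[1,0,0,0.6,0,0,0],[1,0,0,0.8,0,0,0],[1,0,0,0.8,0,0,0]],
  ],
)

```text
time_s: 13.75
tcp_pos: [0.5415, 0.1849, 0.1104]
ee_rot: [[0.213, -0.977, 0.0], [-0.977, -0.213, -0.0], [0.0, -0.0, -1.0]]
wrist_force: [0.2, -1.0, -0.0]
gripper_width: 0.087
gripper_force: 30.0
```

servo_tool(
  commands=[
    [[1,0,0,0.2,0,0,0],[1,0,0,0.4,0,0,0],[1,0,0,0.6,0,0,0],[1,0,0,0.8,0,0,0],[1,0,0,0.8,0,0,0]],
  ],
)

```text
time_s: 14.25
tcp_pos: [0.5416, 0.1849, 0.1102]
ee_rot: [[0.213, -0.977, 0.001], [-0.977, -0.213, -0.0], [0.0, -0.001, -1.0]]
wrist_force: [-0.4, -2.2, 5.0]
gripper_width: 0.094
gripper_force: 30.0
```

servo_tool(
  commands=[
    [[1,0,0,0.2,0,0,0],[1,0,0,0.4,0,0,0],[1,0,0,0.5,0,0,0],[1,0,0,0.5,0,0,0],[1,0,0,0.5,0,0,0]],
  ],
)

```text
time_s: 14.75
tcp_pos: [0.5417, 0.1849, 0.1102]
ee_rot: [[0.213, -0.977, 0.001], [-0.977, -0.213, -0.0], [0.0, -0.001, -1.0]]
wrist_force: [-1.5, -1.9, 6.9]
gripper_width: 0.088
gripper_force: 30.0
```

```bash
python3 - <<'E'
from h import *
from station import r
s=r.sense();print(s['tcp_pos'],s['wrist_force'],s['moment'])
c=r.capture('side');im=c['pixels'][:,:,::-1]
x,y=297,280
cv2.imwrite('pics/s4.png',cv2.resize(im[y-75:y+75,x-75:x+75],None,fx=4,fy=4,interpolation=cv2.INTER_CUBIC))
# expected ear-top line at z~.07 for seat .04
E
```

```text
[0.54171725 0.18489707 0.11018343] [-1.53226114 -1.93128616  6.90458415] [-0.54556126  0.82862488  0.00392065]
```

View pics/s4.png

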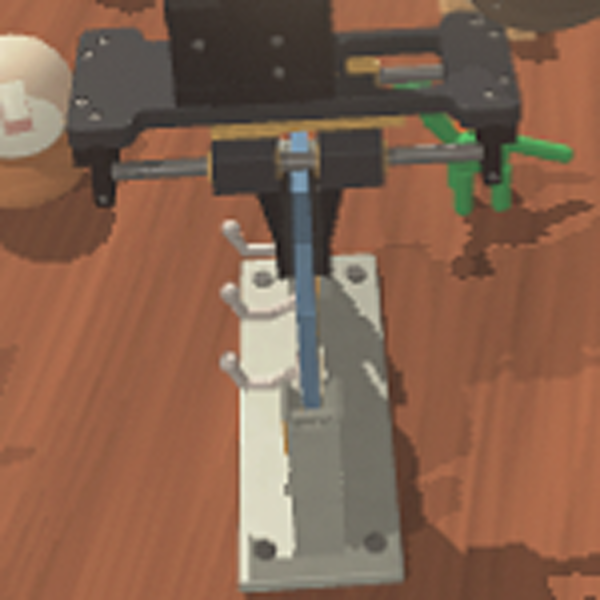

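It has bottomed out: the force is rising steeply while z stays fixed, at about 10 N. The crop shows the near ear down inside the slot at (310,400) and the hooks facing left, towards the front. Releasing and retreating.

servo_tool(
  commands=[
    [[0.5,0,0,-0.8,0,0,0],[0.5,0,0,-0.8,0,0,0],[0.5,0,0,-0.8,0,0,0],[0.5,0,0,-0.8,0,0,0],[0.5,0,0,-0.8,0,0,0]],
  ],
)

```text
time_s: 15.3
tcp_pos: [0.5413, 0.1851, 0.1094]
ee_rot: [[0.212, -0.977, -0.0], [-0.977, -0.212, -0.0], [0.0, 0.0, -1.0]]
wrist_force: [-0.0, 1.1, -0.2]
gripper_width: 0.448
gripper_force: 0.0
```

servo_tool(
  commands=[
    [[0.5,0,0,-5,0,0,0],[0.5,0,0,-25,0,0,0],[0.5,0,0,-55,0,0,0],[0.5,0,0,-85,0,0,0],[0.5,0,0,-110,0,0,0]],
  ],
)

```text
time_s: 15.8
tcp_pos: [0.5417, 0.1851, 0.2219]
ee_rot: [[0.213, -0.977, 0.002], [-0.977, -0.213, 0.001], [-0.0, -0.002, -1.0]]
wrist_force: [1.0, 0.8, 1.0]
gripper_width: 0.5
gripper_force: 0.0
```

servo_tool(
  commands=[
    [[0.5,-40,0,0,0,0,0],[0.5,-70,0,0,0,0,0],[0.5,-80,0,0,0,0,0],[0.5,-80,0,0,0,0,0],[0.5,-80,0,0,0,0,0]],
  ],
)

```text
time_s: 16.3
tcp_pos: [0.5243, 0.2626, 0.2195]
ee_rot: [[0.212, -0.977, -0.0], [-0.977, -0.212, -0.001], [0.001, 0.001, -1.0]]
wrist_force: [0.7, 1.1, -0.3]
gripper_width: 0.496
gripper_force: 0.0
```

```bash
python3 - <<'E'
from h import *
from station import r
s=r.sense();print(s['time_s'],s['tcp_pos'],s['wrist_force'])
c=r.capture('wrist');pickle.dump(c,open('w5.pkl','wb'))
d=r.capture('side');pickle.dump(d,open('s5.pkl','wb'))
a=cv2.resize(c['pixels'][:260,180:440],(500,500));b=cv2.resize(d['pixels'][220:370,240:360],(300,375),interpolation=cv2.INTER_CUBIC)
o=np.zeros((500,800,3),np.uint8);o[:,:500]=a;o[:375,500:]=b
cv2.imwrite('pics/f5.png',o[:,:,::-1])
E
```

```text
16.3 [0.52427744 0.26259777 0.2195355 ] [ 0.7395192   1.06467075 -0.31785685]
```

View pics/f5.png

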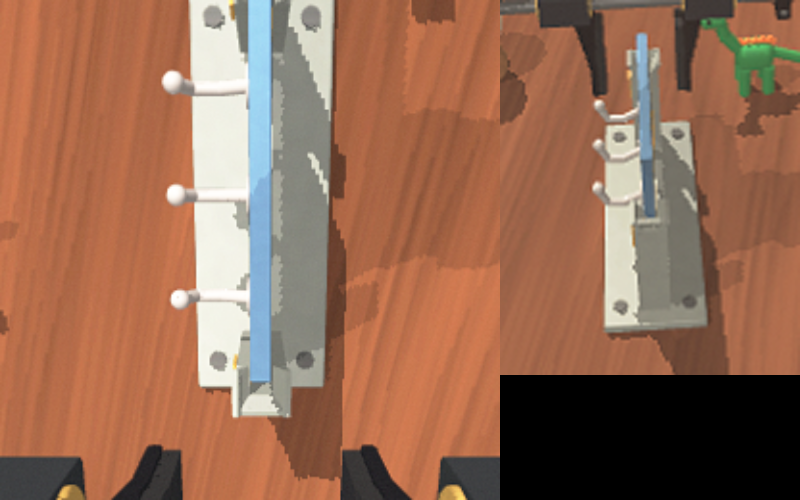

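The picture shows the rail upright with both ears in their slots (plate at crop columns 248-272), hooks to the front and the gripper clear. The clips' sideways force fell from 6 N to about 0, so both have snapped.

```bash
python3 -c "
from station import r
print(r.finish_job())"
```

```text
the job is handed in; nothing more can be done
None
```

The job is handed in at about 16 s: the rail is seated in the bracket with its hooks facing the front, both clips appear to have snapped over the ears (judged by the drop in force, not by seeing them), it bottomed out at about 10 N, and I let go of it without touching the bystanders.

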